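# Line up the quarter-turn fasteners and hold the photometer hatch shut on its new seal

### The job

The metal hatch on top of the bench photometer stands ajar because its two wing fasteners are turned across their slots. Turn both wings until they lie along their engraved lines, front to back, so that the cross-bars underneath can drop through the slots; then press the hatch panel fully home near its front edge, firmly but not with brute force, and finish while still holding it pressed down with the fingers so that the adhesive of its new seal can take. Leave the wings in line with their slots (not locked), and do not knock over the black-capped reagent bottle standing near the instrument.

Things in the scene. Friction and masses are not known exactly. Their poses are not given: they have to be found in the camera images.
- photometer: Fixed white bench instrument, 230 mm deep (x), 190 wide (y), 72 mm high to its deck, with a grey front fascia carrying a dark display and keys. Origin: centre of its underside, on a 2 mm paper liner on the worktop. x points from its front to its back, y to its left as seen from the front, z up. The hatch lies on the deck.
- hatch_panel: Aluminium hatch plate, 156 mm front to back, 126 wide, 4 thick. Origin: on the hinge axis at the rear edge, mid-width, mid-thickness; x to the back, y to the left, z out of the top face (2 mm above the origin). Reaches from x = -160 mm (front edge) to -4 mm. Top face flat and free but for the two wings; 85 mm above the worktop when shut.
- hatch (a joint): Hatch angle, rad; 0 = fully home, grows as the front rises. About 0.075 (front edge 12 mm up) while a cross-bar rests on the deck; it then cannot be pushed lower. Both wings aligned, it drops to about 0.036 (front edge 6 mm up) onto the springy seal; some 7 N down near the front edge bring it home on a hard stop; it springs back when let go. Moves freely, weighs about 0.4 kg, falls shut.
- fastener_left (a joint): Angle of the left fastener about the hatch's z axis, rad, positive anticlockwise from above. 0 or 3.14 = aligned (wing front to back along its engraved lines); 1.57 = straight across. Starts at 0.5 to 2.64; stops at -0.06 and 3.20: either way round will do. Friction 0.04 N m, stays where left. Its cross-bar passes the slot within about 0.2 rad of aligned.
- fastener_right (a joint): The same for the right wing fastener.
- fastener_left_wing (a point): Middle of the left steel wing, on its turning axis, 13 mm above the hatch's top face. Axes: x along the wing's 34 mm length, y across its 9 mm thickness, z up the turning axis. The wing stands 3 to 24 mm above the top face, 135 mm in front of the hinge axis, 40 mm left of the hatch's middle. Its hidden cross-bar under the hatch is parallel to the wing.
- fastener_right_wing (a point): The same for the right wing, 40 mm to the right of the hatch's middle.
- hatch_press (a point): Place to press: on the hatch's top face, mid-width between the two wings, 15 mm behind the front edge, 145 mm in front of the hinge axis. Axes as the hatch plate.
- reagent_bottle: White reagent bottle with black cap, 50 mm across and 117 mm high, standing loose near the instrument. Origin: centre of its underside, z up.

How it is judged:
By the outcome, as a careful person would: the job done as asked, in the order asked, and still so for the second after the job is handed in, while the arm keeps its last pose, push and grip.
It also fails if it takes over 51 s, if anything falls off the work surface, if the arm or the gripper's body presses on something with over 40 N, if the wrist force passes 120 N, or if a joint passes its speed limit or range.

### The arm

A 7-joint arm with a two-finger parallel gripper is mounted at the origin on a cart in front of the work surface, level with it; the furniture and walls round the work are solid. World frame = base frame: x ahead of the robot, y to its left, z up, the work surface at z = 0. Lengths are in m, angles in rad, forces in N, time in s.
With the tool pointing down it reaches from about 0.425 to 0.925 m from the base axis. Payload 6.8 kg.
Tool frame: the origin (TCP) lies between the finger pads; the fingertips stand 14 mm ahead of it and the grasp point (between the pads) lies 5 mm behind it; z points along the fingers, y is the line along which they close (so a half turn about z gives the same grasp; the last joint's range is limited). The gripper opens to 85 mm and grips with 20 to 120 N. Pads are 22 mm wide; open, the fingers measure 114 mm over their backs; the gripper's body (76 mm by 85 mm) begins 54 mm behind the grasp point. The pads swing forward as they close: fully open they stand 13 mm farther back than shut.
Start: joints at [1.012, 0.477, 0.022, 1.555, -0.011, 1.109, -0.083], TCP at [0.294, -0.608, 0.245] pointing down, gripper open.
Joint ranges: [-2.96, 2.96], [-0.34, 2.1], [-1.41, 1.46], [0.24, 2.44], [-1.37, 4.51], [0.17, 1.92], [-2.96, 2.96]. Speed limits (rad/s): [2.39, 2.39, 3.14, 3.14, 3.14, 3.14, 3.14].

### API

Orientations are given as a rotation vector (axis times angle).
In Python, from bench import r, eyes, ticket gives the robot as it stands. The module is installed in compiled form; this text tells all that it offers.
- The arm moves only by the tool arm_command, never from a script. Its argument "plan" is text: rows parted by semicolons, each of 4 numbers parted by spaces: the shift along the tool's x, y, z in m, then the turn about the tool's z in degrees. In form: tx ty tz yaw; .... A call has 1 to 20 rows; each row shifts and turns the commanded pose from where the row before left it, along the tool's axes as they then stand; what a row does not reach is not made up. A row lasts 1/8 s, in which the tool goes at most 62.5 mm and 10.7 degrees, less where a joint would pass 70% of its speed; a pose out of reach is approached as far as the arm can. A call is refused whole if a number of a shift passes 0.0625 or a number of a turn 10.7, either way. A call with a gripper value outside its range is refused whole. "hand" is the closure, from -1 (fully open) to 1 (shut), set as the call begins (left out, the last holds). The fingers move at their own pace and stop on an object; "grip_force" is the grip in N (left out, the last holds). Time passes only in rows, so rows that do not move let the fingers close. It gives the time, the measured TCP pose, the force, the opening and the grip force at its end, in the units of the state.
- r.get_obs(): the state, without advancing time (a new reading comes with each control period).
- eyes.grab_frame(name): name is "side" or "top" or "wrist"; returns (picture, depth): 384x512x3 uint8, red, green, blue; 384x512 float32, m along the optical axis (not along the pixel's ray), 0 where there is no reading.
- eyes.calibration(name): a dict with "fov_y" (degrees; the focal length in pixels is half the picture's height over the tangent of half this angle, whatever the lens; pixels are square), "cx", "cy" (the principal point, pixels), "k1" (the pictures are not rectified: a ray, as slopes to the right and down, at radius r is drawn at 1 + k1 r^2 times it, then the intrinsics apply), "origin" and "attitude" of the camera in the world; the wrist camera has in their place "tool_from_camera" (4x4, takes a point from camera to tool coordinates, whose origin is the TCP and whose axes are the flange's). Camera axes: x right, y up, looking along -z (the intrinsics and any distortion apply to the point x, -y, -z); pixel columns grow to the right and rows downward; lengths in m; the calibration is good to about 2 mm. A picture is of the moment at which its call begins: read the wrist's pose just before it. calibration takes no time and is no camera call.
- ticket.hand_in(): hands the job in; it is judged then, once.
The state is a dict: "clock": time; "joints": joint angles; "qvel": joint speeds; "tau": joint torques, N m; "tcp_pos": TCP position; "orientation": TCP orientation; "contact_force": force on the tool from outside, world axes, zero at the start; "moment": the same for the moment, N m; "grip_width": finger opening in m; "gripper_force": force on a finger pad.
Only numpy, scipy, OpenCV 4.12 (cv2) and the standard library are available. Lean on these libraries where they do the work, as an engineer would, in place of code of your own. Each camera call takes 0.05 s, during which the arm holds its last target. There are 200 camera calls.

## Working session

There is one attempt and no reset: what is moved stays moved. The work goes in short steps, Python scripts to look and compute and a tool call to move; the robot and the scene stay as the last step left them, time stands still between calls to the robot, and variables do not carry over. Pictures are saved under pics/ and viewed, at most 10 in all, crops included, and the job is handed in when it is done.

Besides the shell and the picture viewer there is one more tool, called after ">>>" by a JSON object that holds its "method" and its "body". arm_command: Moves the arm, as the interface text tells. Its arguments: {"type":"object","properties":{"plan":{"type":"string"},"hand":{"type":"number"},"grip_force":{"type":"number"}},"required":["plan"]}

```bash
mkdir -p pics
cat > h.py <<'E'
import numpy as np, cv2
from scipy.spatial.transform import Rotation as R
from bench import r, eyes, ticket
def cam(name,obs=None):
    c=eyes.calibration(name)
    if name=="wrist":
        T=np.eye(4);T[:3,:3]=R.from_rotvec(obs["orientation"]).as_matrix();T[:3,3]=obs["tcp_pos"]
        M=T@np.array(c["tool_from_camera"]);return c,M[:3,:3],M[:3,3]
    a=np.array(c["attitude"]);A=R.from_rotvec(a).as_matrix() if a.size==3 else a
    return c,A,np.array(c["origin"])
def K(c):
    f=192/np.tan(np.radians(c["fov_y"])/2);return np.array([[f,0,c["cx"]],[0,f,c["cy"]],[0,0,1.]])
def rays(C,px):
    c,A,o=C
    u=cv2.undistortPoints(np.array(px,float).reshape(-1,1,2),K(c),np.array([c["k1"],0,0,0.])).reshape(-1,2)
    # model: drawn = ray*(1+k1 r^2)
    return np.c_[u[:,0],-u[:,1],-np.ones(len(u))]@A.T,o
def plane(C,px,z):
    d,o=rays(C,px);return o+d*((z-o[2])/d[:,2])[:,None]
def bydepth(C,px,dep):
    d,o=rays(C,px);p=np.array(px).astype(int);return o+d*dep[p[:,1],p[:,0]][:,None]
def save(im,n): cv2.imwrite("pics/"+n,im[:,:,::-1])
E
python3 - <<'E'
from h import *
o=r.get_obs();print({k:np.round(v,3) for k,v in o.items()})
for n in("side","top","wrist"):
    o=r.get_obs();im,d=eyes.grab_frame(n);np.savez("f_"+n,im=im,d=d);save(im,n+"0.png");print(n,eyes.calibration(n))
a=[cv2.imread("pics/%s0.png"%n) for n in("top","side")]
E
```

```text
{'clock': np.float64(0.0), 'joints': array([ 1.012,  0.478,  0.022,  1.556, -0.011,  1.109, -0.083]), 'qvel': array([-0.001, -0.   ,  0.   , -0.001,  0.   , -0.001, -0.001]), 'tau': array([ 1.0000e-03, -5.9645e+01,  1.6080e+00, -2.8120e+01,  1.2000e-02,
        9.0000e-03, -0.0000e+00]), 'tcp_pos': array([ 0.294, -0.607,  0.244]), 'orientation': array([-3.06e+00, -7.02e-01,  1.00e-03]), 'contact_force': array([-0.073,  0.08 ,  0.179]), 'moment': array([ 0.028, -0.014,  0.084]), 'gripper_force': np.float64(0.0), 'grip_width': np.float64(0.086)}
side {'fov_y': 50.798701551966346, 'cx': 254.25067242862644, 'cy': 192.97195560376667, 'k1': -0.09768242750902095, 'origin': array([0.26493002, 1.15927151, 0.46418727]), 'attitude': array([ 0.22814721, -1.48723519, -2.46927616])}
top {'fov_y': 46.922296097552774, 'cx': 255.80787803648008, 'cy': 193.0133611214316, 'k1': -0.032308656746909456, 'origin': array([0.37800412, 0.43414464, 0.93058184]), 'attitude': array([ 0.11869011, -0.07845165, -1.59508615])}
wrist {'fov_y': 66.83261607714923, 'cx': 256.98510364461094, 'cy': 185.08564859363491, 'k1': -0.013727575294764214, 'tool_from_camera': array([[-7.57218725e-04,  9.47063718e-01,  3.21044764e-01,
         8.22670809e-02],
       [ 9.99999709e-01,  6.88245952e-04,  3.28320991e-04,
        -8.73080742e-04],
       [ 8.99831399e-05,  3.21044919e-01, -9.47063964e-01,
        -1.28704657e-01],
       [ 0.00000000e+00,  0.00000000e+00,  0.00000000e+00,
         1.00000000e+00]])}
```

View pics/top0.png

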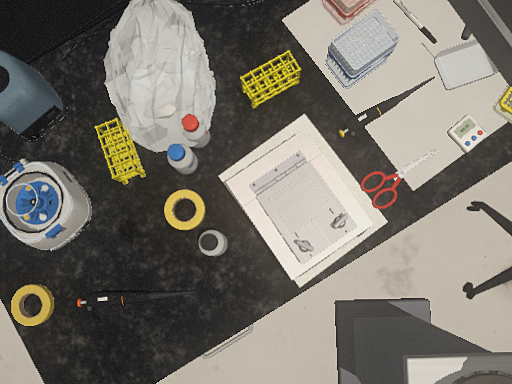

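View pics/side0.png

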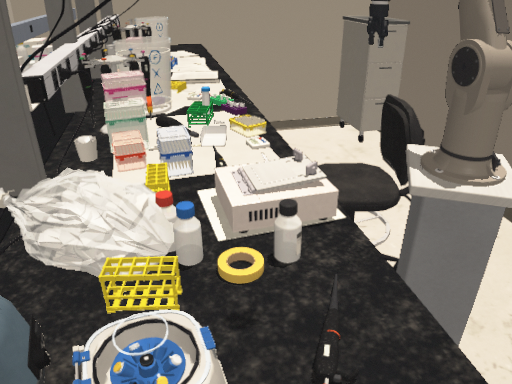

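The top view shows the photometer around (300,200), with wings near (303,244) and (340,220), and the black-capped bottle at (212,243). The side view shows the bottle at (288,230), to the instrument's left. I'll zoom in on the hatch.

Run:
```python
from h import *
f=np.load("f_top.npz");C=cam("top");im,d=f["im"],f["d"]
cr=im[140:290,210:390];save(cv2.resize(cr,None,fx=4,fy=4,interpolation=cv2.INTER_CUBIC),"topc.png")
px=[(212,243),(304,115),(385,222),(300,286),(221,176),(303,244),(340,220),(300,200)]
print(np.round(bydepth(C,px,d),3)); print(np.round(C[1],2))
```

```text
[[ 0.391  0.537  0.114]
 [ 0.662  0.348  0.002]
 [ 0.427  0.187 -0.003]
 [ 0.299  0.37   0.002]
 [ 0.534  0.53  -0.   ]
 [ 0.384  0.37   0.117]
 [ 0.426  0.301  0.119]
 [ 0.468  0.37   0.088]]
[[-0.02  0.99 -0.13]
 [-1.   -0.03 -0.02]
 [-0.03  0.12  0.99]]
```

View pics/topc.png

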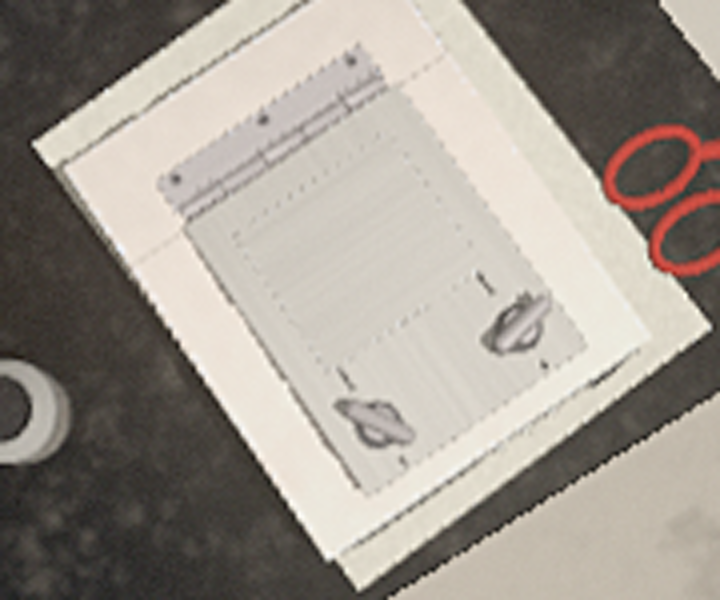

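Crop: left wing spans roughly (338,402)–(413,440), about 30° off its engraved line. Right wing spans (487,340)–(548,297), about straight across. Bottle cap is at the left edge. I'll arc the arm over to above the wings.

>>> {"method": "arm_command", "body": {"plan": "0.041 -0.0313 0 0;0.041 -0.0313 0 0;0.041 -0.0313 0 0;0.041 -0.0313 0 0;0.041 -0.0313 0 0;0.041 -0.0313 0 0;0.041 -0.0313 0 0;0.041 -0.0313 0 0;0.041 -0.0313 0 0;0.041 -0.0313 0 0;0.041 -0.0313 0 0;0.0074 -0.0568 0.005 0;0.0074 -0.0568 0.005 0;0.0074 -0.0568 0.005 0;0.0074 -0.0568 0.005 0;0.0074 -0.0568 0.005 0;0.0074 -0.0568 0.005 0;0.0074 -0.0568 0.005 0;0.0074 -0.0568 0.005 0;0 0 0 0", "hand": 0}}

```text
clock: 2.65
tcp_pos: [0.4023, 0.3384, 0.2051]
orientation: [-3.057, -0.714, 0.001]
contact_force: [0.8, -0.1, 0.0]
grip_width: 0.0427
gripper_force: 0.0
```

Run:
```python
from h import *
o=r.get_obs();im,d=eyes.grab_frame("wrist");np.savez("f_w1",im=im,d=d,p=o["tcp_pos"],q=o["orientation"])
save(cv2.resize(im,(800,600),interpolation=cv2.INTER_CUBIC),"w1.png");print({k:np.round(o[k],3) for k in("clock","joints","tcp_pos","orientation","contact_force","grip_width")})
```

```text
{'clock': np.float64(2.65), 'joints': array([-0.413,  0.318, -0.485,  1.926,  0.178,  0.938, -2.094]), 'tcp_pos': array([0.402, 0.338, 0.205]), 'orientation': array([-3.057e+00, -7.140e-01,  1.000e-03]), 'contact_force': array([ 0.754, -0.089,  0.032]), 'grip_width': np.float64(0.043)}
```

View pics/w1.png

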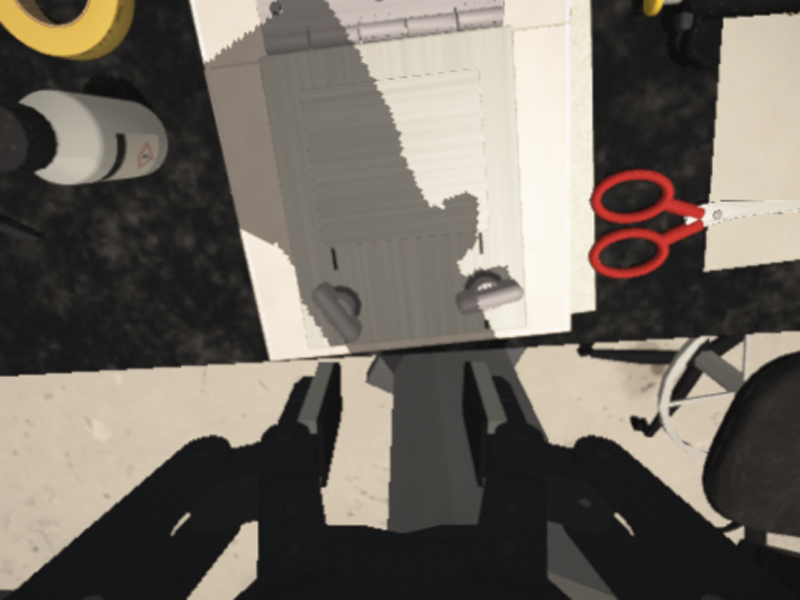

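The wrist view shows the left wing's ridge from about (320,288) to (352,332) and the right wing's from (460,303) to (520,290). The bottle is well to the left. Now I'll measure from the depth points.

```bash
cat > m.py <<'E'
from h import *
def cloud(im,d,C):
    v,u=np.nonzero((d>0)&(d<0.6));px=np.c_[u,v];return px,bydepth(C,px,d)
def wings(name,f,C,cen=((.384,.37),(.426,.301))):
    px,P=cloud(f["im"],f["d"],C)
    for c in cen:
        q=P[np.hypot(*(P[:,:2]-c).T)<.030]
        q=q[(q[:,2]<.135)]
        h=np.percentile(q[:,2],99); t=q[(q[:,2]>h-.009)]
        m,ev,_=(lambda x:cv2.PCACompute2(x.astype(np.float32),None))(t[:,:2])
        (cx,cy),s,a=cv2.minAreaRect((t[:,:2]*1000).astype(np.float32))
        base=np.median(q[q[:,2]<h-.018][:,2])
        print(name,"n",len(t),"mean",np.round(m[0],4),"rect",round(cx,1),round(cy,1),np.round(s,1),"az",np.round(np.degrees(np.arctan2(ev[0,1],ev[0,0]))%180,1),"top",round(h,4),"face",round(base,4))
E
python3 - <<'E'
from m import *
f=np.load("f_w1.npz");o={"tcp_pos":f["p"],"orientation":f["q"]};C=cam("wrist",o)
wings("wrist",f,C)
g=np.load("f_top.npz");wings("top",dict(im=g["im"],d=np.where(g["d"]<2,g["d"],0)) if 0 else g,cam("top")) if 0 else None
k=1/1.5625
pts=np.array([[270,100],[304,310],[515,80],[522,290],[334,250],[336,268],[481,236],[482,252]])*k
for n in(4,): pass
print(np.round(bydepth(C,pts,f["d"]),4))
# hatch edges with 85..97mm plane
E=plane(C,pts[:4],.09);print("az edges",np.degrees(np.arctan2(*(E[0]-E[1])[1::-1])),np.degrees(np.arctan2(*(E[2]-E[3])[1::-1])))
# liner/hinge: plane fit of panel patch
px,P=cloud(f["im"],f["d"],C)
m=(px[:,0]>200)&(px[:,0]<300)&(px[:,1]>60)&(px[:,1]<150);A=np.c_[P[m][:,:2],np.ones(m.sum())];w=np.linalg.lstsq(A,P[m][:,2],rcond=None)[0];print("plane",w,"tilt",np.hypot(*w[:2]),"uphill az",np.degrees(np.arctan2(w[1],w[0])))
E
```

```text
wrist n 487 mean [0.3826 0.3676] rect 381.2 367.7 [33.  14.1] az 61.7 top 0.12 face 0.0946
wrist n 541 mean [0.4248 0.3018] rect 424.1 300.8 [15.3 33.4] az 132.9 top 0.1197 face 0.0947
[[0.4614 0.4428 0.0877]
 [0.3674 0.384  0.095 ]
 [0.5237 0.3372 0.0883]
 [0.4322 0.2802 0.0955]
 [0.4062 0.3827 0.0929]
 [0.3979 0.3777 0.0947]
 [0.4484 0.3149 0.0931]
 [0.4411 0.3104 0.0943]]
az edges 31.031617129485163 32.836880499620264
plane [-0.06279949 -0.04127719  0.13504713] tilt 0.07515040175452302 uphill az -146.6836615771186
```

>>> {"method": "arm_command", "body": {"plan": "0 0 0 -8.85;0 0 0 -8.85;0 0 0 -8.85;0 0 0 -8.85;0.016 -0.0316 0 0;0 0 0.03 0;0 0 0.025 0;0 0 0 0;0 0 0 0"}}

```text
clock: 3.82
tcp_pos: [0.3862, 0.3624, 0.1511]
orientation: [2.705, 1.598, 0.001]
contact_force: [-0.4, 0.8, 0.5]
grip_width: 0.0428
gripper_force: 0.0
```

```bash
cat > look.py <<'E'
import sys
from m import *
o=r.get_obs();im,d=eyes.grab_frame("wrist");C=cam("wrist",o);save(im,sys.argv[1]+".png");np.savez("f_"+sys.argv[1],im=im,d=d)
v=np.array(o["orientation"]);x=R.from_rotvec(v).as_matrix()[:,0];az=np.degrees(np.arctan2(x[1],x[0]))
print("tcp",np.round(o["tcp_pos"],4),"az",round(az,1),"F",np.round(o["contact_force"],1),"j7",round(o["joints"][6],2))
wings("w",dict(im=im,d=d),C)
E
python3 look.py w2
```

```text
tcp [0.3862 0.3624 0.1511] az 61.1 F [-0.4  0.8  0.5] j7 -1.65
w n 798 mean [0.3817 0.3692] rect 381.4 368.4 [32.1 15. ] az 62.1 top 0.1199 face 0.0944
w n 582 mean [0.4261 0.3028] rect 424.1 301.2 [15.2 30.7] az 130.5 top 0.1194 face 0.094
```

View pics/w2.png

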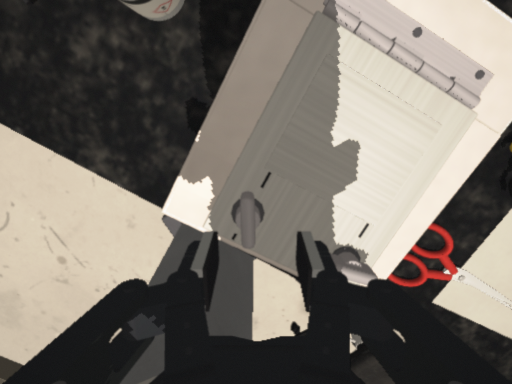

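The wing's ridge at (246,195–245) sits a few pixels left of the finger centre at column 257, which matches the measured 7 mm in tool y. I'll correct for that, descend and close.

>>> {"method": "arm_command", "body": {"plan": "0.003 -0.007 0 0;0 0 0.018 0;0 0 0.018 0;0 0 0 0"}}

```text
clock: 4.38
tcp_pos: [0.3796, 0.3675, 0.112]
orientation: [2.703, 1.6, -0.007]
contact_force: [-0.3, -0.5, 0.6]
grip_width: 0.0423
gripper_force: 0.0
```

>>> {"method": "arm_command", "body": {"plan": "0 0 0 0;0 0 0 0;0 0 0 0;0 0 0 0", "hand": 1, "grip_force": 25}}

```text
clock: 4.88
tcp_pos: [0.3823, 0.3683, 0.1147]
orientation: [2.704, 1.597, 0.003]
contact_force: [4.2, -2.1, -1.9]
grip_width: 0.008
gripper_force: 28.2
```

>>> {"method": "arm_command", "body": {"plan": "0 0 0 7.2;0 0 0 7.2;0 0 0 7.2;0 0 0 7.2;0 0 0 0;0 0 0 0"}}

```text
clock: 5.62
tcp_pos: [0.3828, 0.3677, 0.1146]
orientation: [3.016, 0.874, 0.004]
contact_force: [7.3, -2.2, -2.0]
grip_width: 0.0086
gripper_force: 24.4
```

>>> {"method": "arm_command", "body": {"plan": "0 0 0 0;0 0 0 0;0 0 -0.045 0;0 0 -0.045 0;0 0 0 0", "hand": 0}}

```text
clock: 6.25
tcp_pos: [0.3816, 0.3712, 0.2079]
orientation: [-3.013, -0.877, -0.01]
contact_force: [0.9, 0.1, -0.9]
grip_width: 0.0429
gripper_force: 0.0
```

```bash
python3 look.py w3
```

```text
tcp [0.3816 0.3712 0.2079] az 32.5 F [ 0.9  0.1 -0.9] j7 -2.06
w n 472 mean [0.3818 0.3687] rect 381.3 368.1 [33.1 14.1] az 32.4 top 0.1199 face 0.0944
w n 535 mean [0.4244 0.3023] rect 423.3 300.8 [15.  32.9] az 132.6 top 0.1197 face 0.0946
```

View pics/w3.png

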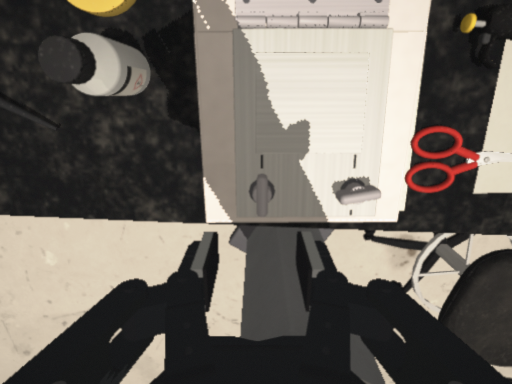

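The left wing at column 262 now lies along its marks (azimuth 32.4°). The right wing, about (342,200)–(380,192), is still across. Moving to it now.

>>> {"method": "arm_command", "body": {"plan": "-0.0008 0.041 0 -10;-0.0005 0.0405 0 0;0 0 0 -10;0 0 0 -10;0 0 0 -10;0 0 0 -10;0 0 0 -10;0 0 0 -10;0 0 0.01 -10;0 0 0.02 -10;0 0 0.025 -10;0 0 0 0;0 0 0 0"}}

```text
clock: 7.92
tcp_pos: [0.4287, 0.3038, 0.1493]
orientation: [-1.271, -2.872, 0.0]
contact_force: [0.3, 0.2, -0.3]
grip_width: 0.0425
gripper_force: 0.0
```

```bash
python3 look.py w4
```

```text
tcp [0.4287 0.3038 0.1493] az 132.3 F [ 0.3  0.2 -0.3] j7 -0.36
w n 1121 mean [0.3809 0.3673] rect 381.3 367.2 [32.8 15. ] az 32.2 top 0.12 face 0.0947
w n 815 mean [0.4226 0.3016] rect 423.6 299.8 [14.8 33.2] az 132.4 top 0.1196 face 0.0949
```

>>> {"method": "arm_command", "body": {"plan": "0.0015 -0.006 0 0;0 0 0.0175 0;0 0 0.017 0;0 0 0 0"}}

```text
clock: 8.48
tcp_pos: [0.4225, 0.2997, 0.1128]
orientation: [-1.266, -2.873, 0.005]
contact_force: [0.3, 0.4, -0.5]
grip_width: 0.0428
gripper_force: 0.0
```

>>> {"method": "arm_command", "body": {"plan": "0 0 0 0;0 0 0 0;0 0 0 0;0 0 0 0", "hand": 1}}

```text
clock: 8.98
tcp_pos: [0.4237, 0.301, 0.1151]
orientation: [1.267, 2.875, 0.001]
contact_force: [1.1, 1.3, 0.7]
grip_width: 0.0091
gripper_force: 27.4
```

>>> {"method": "arm_command", "body": {"plan": "0 0 0 -10;0 0 0 -10;0 0 0 -10;0 0 0 -10;0 0 0 -10;0 0 0 -10;0 0 0 -10;0 0 0 -10.2;0 0 0 0;0 0 0 0"}}

```text
clock: 10.22
tcp_pos: [0.4233, 0.2988, 0.114]
orientation: [0.875, -3.015, 0.005]
contact_force: [0.4, -5.7, -5.0]
grip_width: 0.0084
gripper_force: 24.5
```

>>> {"method": "arm_command", "body": {"plan": "0 0 0 0;0 0 0 0;0 0 -0.045 0;0 0 -0.045 0;0 0 0 0", "hand": 0}}

```text
clock: 10.85
tcp_pos: [0.4248, 0.3034, 0.2086]
orientation: [-0.88, 3.008, 0.005]
contact_force: [0.2, -0.2, 0.6]
grip_width: 0.0428
gripper_force: 0.0
```

```bash
python3 look.py w5
```

```text
tcp [0.4248 0.3034 0.2086] az -147.4 F [ 0.2 -0.2  0.6] j7 0.92
w n 511 mean [0.3799 0.3647] rect 380.0 366.6 [32.7 13.6] az 31.8 top 0.1148 face 0.0901
w n 476 mean [0.4225 0.2985] rect 423.7 299.4 [32.8 15.3] az 32.4 top 0.1148 face 0.0901
```

View pics/w5.png

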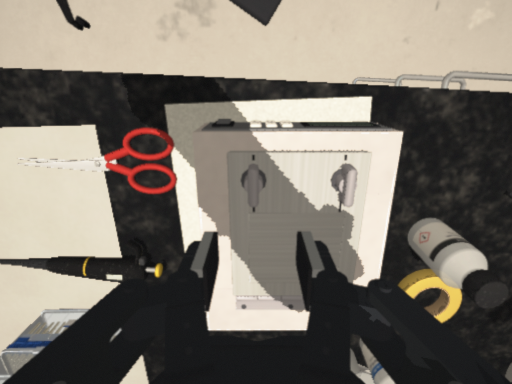

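Both wings, at (254,183) and (346,183), lie along their marks. The hatch has dropped to the seal: its face is 90 mm up, as expected. Next I'll close the fingers and go above the press point.

>>> {"method": "arm_command", "body": {"plan": "0.0127 0.0379 0 0;0 0 0 0;0 0 0.04 0;0 0 0.04 0;0 0 0 0;0 0 0 0", "hand": 1}}

```text
clock: 11.65
tcp_pos: [0.3926, 0.3263, 0.1256]
orientation: [-0.883, 3.015, 0.001]
contact_force: [0.0, -0.1, 1.1]
grip_width: -0.0
gripper_force: 0.0
```

>>> {"method": "arm_command", "body": {"plan": "-0.002 0.001 0.01 0;0 0 0.009 0;0 0 0.003 0;0 0 0.003 0;0 0 0 0;0 0 0 0"}}

```text
clock: 12.4
tcp_pos: [0.3937, 0.3276, 0.1002]
orientation: [-0.882, 3.015, -0.001]
contact_force: [-1.2, -2.7, 5.5]
grip_width: -0.0002
gripper_force: 3.0
```

>>> {"method": "arm_command", "body": {"plan": "0 0 0.0015 0;0 0 0.0015 0;0 0 0 0;0 0 0 0"}}

```text
clock: 12.9
tcp_pos: [0.3937, 0.3276, 0.0989]
orientation: [-0.882, 3.014, -0.004]
contact_force: [-4.8, -9.2, 26.7]
grip_width: 0.0005
gripper_force: 13.4
```

>>> {"method": "arm_command", "body": {"plan": "0 0 -0.0007 0;0 0 0 0;0 0 0 0;0 0 0 0"}}

```text
clock: 13.4
tcp_pos: [0.3937, 0.3276, 0.099]
orientation: [-0.882, 3.014, -0.003]
contact_force: [-4.0, -5.9, 19.3]
grip_width: 0.0002
gripper_force: 9.5
```

Run:
```python
from m import *
o=r.get_obs();im,d=eyes.grab_frame("wrist");C=cam("wrist",o)
print(np.round(o["tcp_pos"],4),np.round(o["contact_force"],1),o["clock"])
wings("w",dict(im=im,d=d),C)
im,d=eyes.grab_frame("side");np.savez("f_side2",im=im,d=d);save(np.hstack([cv2.resize(im[150:280,190:360],(680,520))]),"s2.png")
px,P=cloud(*(lambda i,dd:(i,dd))(*eyes.grab_frame("wrist")),C)
c=np.array([.402,.334])+.06*np.array([.843,.537])
m=np.hypot(*(P[:,:2]-c).T)<.04;m&=P[:,2]<.1
A=np.c_[P[m][:,:2],np.ones(m.sum())];w=np.linalg.lstsq(A,P[m][:,2],rcond=None)[0];print(m.sum(),"tilt",w[:2],np.hypot(*w[:2]))
```

```text
[0.3937 0.3276 0.099 ] [-4.  -5.9 19.3] 13.4
w n 77 mean [0.3699 0.3452] rect 372.9 352.1 [19.7 14.2] az 151.5 top 0.1315 face 0.0854
w n 120 mean [0.3981 0.3016] rect 405.3 300.2 [14.  20.1] az 94.4 top 0.1325 face 0.0853
312 tilt [ 0.00779227 -0.00516223] 0.009347091327466098
```

View pics/s2.png

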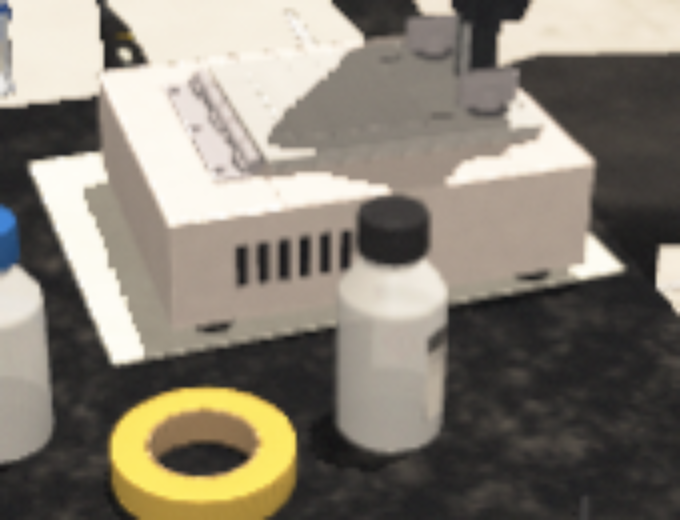

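The hatch is flush (face at 85.3 mm) under the fingers at 19 N. Both wings are aligned, at (432,35) and (490,90), and the bottle is upright at (392,320). Handing in.

```bash
python3 -c "
from bench import ticket
print(ticket.hand_in())"
```

```text
the job is handed in; nothing more can be done
None
```

The job is handed in: both wings are in line with their slots, the hatch is fully home and held down by the fingers at about 19 N, and the bottle is still upright (13.4 s on the clock just before hand-in).

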